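Set a bottle in the guides of the cap sealer and start it

ROBOT

A 6-joint arm with a two-finger parallel gripper is mounted at the origin on a cart in front of the work surface, level with it; the furniture and walls round the work are solid. World frame = base frame: x ahead of the robot, y to its left, z up, the work surface at z = 0. Lengths are in mm, angles in rad, forces in N, time in s.
With the tool pointing down it reaches from about 400 to 925 mm from the base axis. Payload 12.5 kg.
Tool frame: the origin (TCP) lies at the very end of the fingers, on their centre line; the grasp point (between the pads) lies 19 mm behind it; z points along the fingers, y is the line along which they close (so a half turn about z gives the same grasp; the last joint's range is limited). The gripper opens to 95 mm and grips with 3 to 60 N. Pads are 20 mm wide; open, the fingers measure 119 mm over their backs; the gripper's body (75 mm by 180 mm) begins 59 mm behind the grasp point.
Start: joints at [1.056, 0.491, 1.559, -0, 1.092, -0.106], TCP at [248.428, 573.524, 214.661] pointing down, gripper open.
Joint ranges: [-3.1, 3.1], [-0.84, 2.19], [0.05, 2.79], [-1.13, 4.28], [0.06, 2.93], [-2.69, 2.69]. Speed limits (rad/s): [2.22, 2.22, 2.79, 3.14, 3.14, 3.14].

INTERFACE

Orientations are given as [roll, pitch, yaw] about the fixed x, y, z axes, in that order (R = Rz(yaw) Ry(pitch) Rx(roll)).
In Python, from cell import * gives the robot as it stands.
- The arm moves only by the tool step_arm, never from a script. Its argument "plan" is a list of rows, each an object of numbers: "x", "y", "z": the shift along the tool's x, y, z in units of 25 mm (1.0 is 25 mm); "rx", "ry", "rz": the turn, a rotation vector about the tool's x, y, z in units of 0.1 rad (1.0 is 0.1 rad). In form: [{"x": .., "y": .., "z": .., "rx": .., "ry": .., "rz": ..}, ...]. A call has exactly 10 rows; each row shifts and turns the commanded pose from where the row before left it, along the tool's axes as they then stand; what a row does not reach is not made up. A row lasts 1/12 s, in which the tool goes at most 41.7 mm and 7.16 degrees, less where a joint would pass 70% of its speed; a pose out of reach is approached as far as the arm can. A call with a number of a shift or a turn outside -1 to 1 is refused whole. A call with a gripper value outside its range is refused whole. "jaw" is the closure, from -1 (fully open) to 1 (shut), so that 0 is half open, set as the call begins (left out, the last holds). The fingers move at their own pace and stop on an object; the grip force is fixed at half the most. Time passes only in rows, so rows that do not move let the fingers close, or fill a call up. It gives the time, the measured TCP pose, the force, the opening and the grip force at its end, in the units of the state.
- state(): the state, without advancing time (a new reading comes with each control period).
- read_camera(name): name is "side" or "top" or "wrist"; returns a dict with "image" (480x640x3 uint8, red, green, blue), "depth" (480x640 float32, mm along the optical axis (not along the pixel's ray), 0 where there is no reading), "vfov" (degrees; the focal length in pixels is half the picture's height over the tangent of half this angle, whatever the lens; pixels are square), "cx", "cy" (the principal point, pixels), "k1" (the pictures are not rectified: a ray, as slopes to the right and down, at radius r is drawn at 1 + k1 r^2 times it, then the intrinsics apply), "R" (3x3) and "t" (3): a world point X has camera coordinates R X + t. Camera axes: x right, y down, z forward; pixel columns grow to the right and rows downward; lengths in mm; the calibration is good to about 2 mm. A picture is of the moment at which its call begins.
- job_done(): hands the job in; it is judged then, once.
The state is a dict: "t": time; "joints": joint angles; "qvel": joint speeds; "tau": joint torques, N m; "eef_pos": TCP position; "tcp_rot": TCP orientation; "ft_force": force on the tool from outside, world axes, zero at the start; "moment": the same for the moment, N m; "opening": opening from 0.0 (shut) to 1.0 (fully open); "grip_force": force on a finger pad.
Only numpy, scipy, OpenCV 4.12 (cv2) and the standard library are available. Lean on these libraries where they do the work, as an engineer would, in place of code of your own. Each camera call takes 0.05 s, during which the arm holds its last target. There are 200 camera calls.

TASK

Stand the blue-capped bottle on the deck of the cap sealing station and push it between the converging guide rails until it is fully home against the back stop, upright under the sealing head. Then slide the red safety catch fully open, press the green start button it uncovered all the way down, and slide the catch fully back over the button. Never press the start button unless the bottle is home, and leave the green-capped and red-capped bottles where they are.

Things in the scene. Friction and masses are not known exactly. Their poses are not given: they have to be found in the camera images.
- station: Fixed cap sealing station: aluminium deck, white guide rails, blue head over the nest, grey control box on the left. Origin: table level, below the nest's centre. +x: the way bottles are pushed in (roughly away from the robot), +y left, z up. Deck x -180 to 95, y -90 to 90 mm, top z 12 mm. Control box x -180 to -30, y 97 to 177 mm, top z 50 mm; station x, y in mm hereafter.
- nest (a point): Centre of the nest on the deck top (z 12 mm): where the centre of the bottle's underside is when fully home. Axes as the station. The back stop's flat face is at station x +34; the parallel rails beside the nest leave a gap of 72 mm (y -36 to 36) from x -35 to the stop. Rails and stop are 32 mm high (top z 44).
- infeed (a point): Point on the deck top, on the guides' centre line, at station x -95, just inside the mouth: a good place to stand the bottle down. The rails (12 mm thick) begin at x -125, where the gap between them is 132 mm; it narrows straight to 112 mm here and 72 mm at x -35. The deck before the rails (x -180 to -125) is clear.
- head_front (a point): Middle of the lower front edge of the blue sealing head, at station x -48, z 152 mm. The head covers x -48 to 92, y -40 to 40, z 152 to 202, with a black disc (68 mm diameter) under it down to z 146. A gripper pointing straight down cannot follow the bottle home; one leaning back 30 to 45 degrees, fingertips ahead, can push it there from behind.
- bottle_blue: The bottle to seal: brown bottle with a blue cap, full, about 0.24 kg, round, body diameter 68 mm, total height 118 mm; cap diameter 43 mm, from 102 to 118 mm height. Origin: centre of the underside, z up. Stands on the table among the others.
- bottle_green: Bystander, same bottle with a green cap. Origin: centre of the underside.
- bottle_red: Bystander, same bottle with a red cap. Origin: centre of the underside.
- safety_catch (a joint): Red sliding shutter over the start button, in m: 0 = closed over the button, 0.055 = fully open, slid along the station's +x. Stays where it is left; about 1.5 N moves it. Starts closed or up to 6 mm open. Plate 52 mm (x) by 76 mm (y), its top 73 mm above the table.
- catch_tab (a point): Middle of the top of the catch's upright thumb tab, moves with the catch. The tab is 12 mm thick along the station's x, 34 mm wide along y, and stands 25.5 mm above the plate; this point is 98.5 mm above the table.
- start_button (a joint): Green start button, in m: 0 = up, 0.006 = fully down. Spring return, 1.5 N at the top, about 5 N fully down.
- button_top (a point): Middle of the button's round top, 32 mm diameter, 64 mm above the table when up; at station x -138, y +137 mm. Covered by the catch when that is closed (catch fully open: its near edge is 29 mm from the button's centre).
Not all that is in view belongs to the job. Leave any pink or turquoise look-alike of the bottle_blue alone.

How it is judged:
By the outcome, as a careful person would: the job done as asked, in the order asked, and still so for the second after the job is handed in, with the robot touching nothing.
It also fails if it takes over 67 s, if anything falls off the work surface, if the arm or the gripper's body presses on something with over 40 N, if the wrist force passes 120 N, or if a joint passes its speed limit or range.

## Working session

There is one attempt and no reset: what is moved stays moved. The work goes in short steps, Python scripts to look and compute and a tool call to move; the robot and the scene stay as the last step left them, time stands still between calls to the robot, and variables do not carry over. Pictures are saved under pics/ and viewed, at most 10 in all, crops included, and the job is handed in when it is done.

Besides the shell and the picture viewer there is one more tool, called by a JSON object that holds its "method" and its "body", one argument or row to a line. step_arm: Moves the arm, as the interface text tells. Shifts and turns lie within -1 to 1; 1 stands for 25 mm of shift or 0.1 rad of turn. Its arguments: {"type":"object","properties":{"plan":{"type":"array","items":{"type":"object","properties":{"x":{"type":"number"},"y":{"type":"number"},"z":{"type":"number"},"rx":{"type":"number"},"ry":{"type":"number"},"rz":{"type":"number"}}}},"jaw":{"type":"number"}},"required":["plan"]}

```bash
mkdir -p pics; cat > h.py <<'E'
from cell import *
import numpy as np, cv2, pickle
def shot(n,f):
    c=read_camera(n); cv2.imwrite('pics/'+f+'.png',c['image'][:,:,::-1]); pickle.dump(c,open(f+'.pkl','wb')); return c
def ld(f): return pickle.load(open(f+'.pkl','rb'))
def ray(c,u,v):
    f=240/np.tan(np.radians(c['vfov'])/2); K=np.array([[f,0,c['cx']],[0,f,c['cy']],[0,0,1.]])
    p=cv2.undistortPoints(np.array([[[u,v]]],float),K,np.array([c['k1'],0,0,0.]))[0,0]
    R=np.array(c['R']); o=-R.T@np.array(c['t']); return o,R.T@np.array([p[0],p[1],1])
def atz(c,u,v,z):
    o,d=ray(c,u,v); return (o+d*(z-o[2])/d[2]).round(1)
def dep(c,u,v):
    o,d=ray(c,u,v); w=c['depth'][int(v)-1:int(v)+2,int(u)-1:int(u)+2]; return (o+d*np.median(w)).round(1)
E
python3 - <<'E'
from h import *
for n in('top','side'):
    c=shot(n,n+'0'); print(n,c['vfov'],c['k1'],(-np.array(c['R']).T@np.array(c['t'])).round(0))
print(state())
E
```

```text
top 54.96083230663665 -0.08465192069409169 [389. 168. 954.]
side 50.95682928517674 -0.11882027058942436 [ 114. -443.  554.]
{'t': 0.1, 'joints': array([ 1.05640414e+00,  4.91481475e-01,  1.55935359e+00, -7.17628412e-06,
        1.09169137e+00, -1.05612628e-01]), 'qvel': array([ 0.00064461, -0.00299009, -0.00152281,  0.00103068, -0.00150469,
        0.00026995]), 'tau': array([ 2.60492481e-03, -6.13628840e+01, -2.58606559e+01,  6.94008241e-02,
        4.69811994e-02, -3.24148482e-05]), 'eef_pos': array([248.32230499, 573.33810855, 214.14327149]), 'tcp_rot': array([-3.14066340e+00, -9.21060723e-05,  2.73281636e+00]), 'ft_force': array([-0.51828694,  0.19140613, -0.05953756]), 'moment': array([-0.01312193,  0.02742275, -0.00431291]), 'grip_force': 0.0, 'opening': 0.9985580250823407}
```

View pics/top0.png

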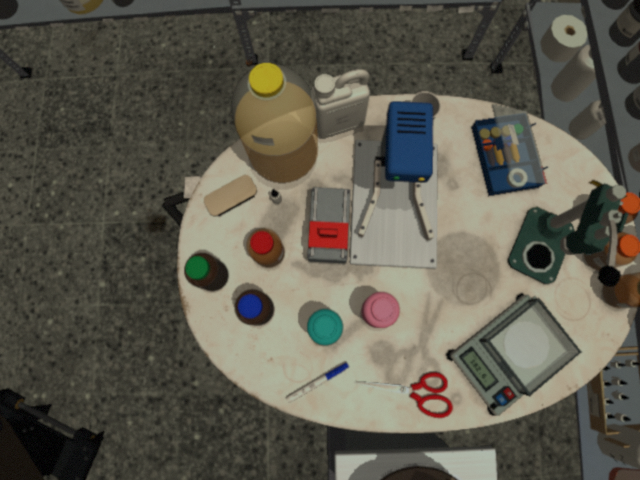

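View pics/side0.png

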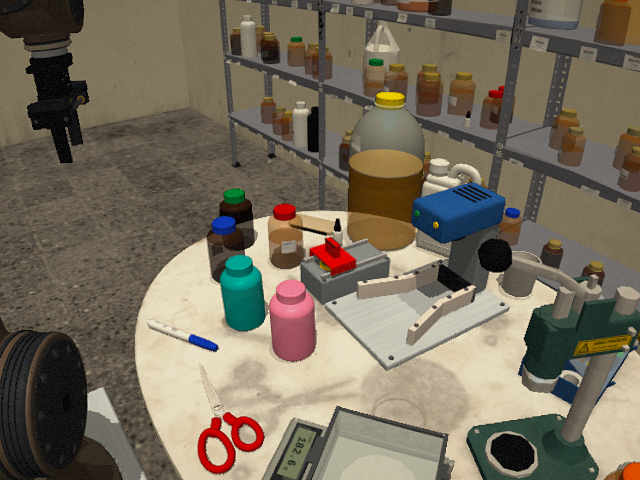

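The top view shows the bottle caps at blue (250,306), green (200,266), red (262,243), teal (325,326) and pink (381,310). The catch is at (328,233), the deck corners are near (352,265) and (436,268), and the head is at (410,140). What could be taken for blue_bottle: teal (325,326), pink (381,310), green and red. I choose (250,306), brown with a blue cap; the close crop comes next.

```bash
python3 - <<'E'
from h import *
c=ld('top0'); im=c['image'][:,:,::-1]
a=cv2.resize(im[220:340,170:290],None,fx=4,fy=4,interpolation=cv2.INTER_CUBIC)
b=cv2.resize(im[90:280,295:455],(400,475),interpolation=cv2.INTER_CUBIC)  #2.5x
cv=np.zeros((480,790,3),np.uint8); cv[:480,:390]=a[:,:390]; cv[:475,390:]=b
cv2.imwrite('pics/crop1.png',cv)
hsv=cv2.cvtColor(c['image'],cv2.COLOR_RGB2HSV)
for n,(u,v) in dict(blue=(250,306),green=(200,266),red=(262,243),catch=(328,235)).items():
    hue=int(np.median(hsv[v-4:v+5,u-4:u+5,0])); d=np.abs(hsv[...,0].astype(int)-hue); d=np.minimum(d,180-d)
    m=((d<8)&(hsv[...,1]>110)&(hsv[...,2]>60)).astype(np.uint8)
    M=np.zeros_like(m); M[v-22:v+23,u-25:u+25]=1; m*=M
    y,x=np.nonzero(m); (cu,cvv),r=cv2.minEnclosingCircle(np.c_[x,y].astype(np.float32)); 
    print(n,hue,len(x),x.mean(),y.mean(),cu,cvv,r,atz(c,x.mean(),y.mean(),118),dep(c,u,v))
E
```

```text
blue 114 460 249.6413043478261 305.85869565217394 249.733642578125 305.8551330566406 12.147887229919434 [436.8 307.7 118. ] [436.6 307.3 116.7]
green 70 402 196.53482587064676 267.23880597014926 196.48019409179688 267.3316955566406 11.433235168457031 [509.3 406.8 118. ] [511.8 401.  115.9]
red 0 449 261.39198218262806 242.21158129175947 261.5408020019531 242.08163452148438 12.017650604248047 [553.3 286.6 118. ] [552.1 285.7 116.4]
catch 1 1059 327.8866855524079 234.5996222851747 328.1294860839844 234.7251739501953 23.072101593017578 [564.6 163.2 118. ] [568.2 162.9  96.9]
```

View pics/crop1.png

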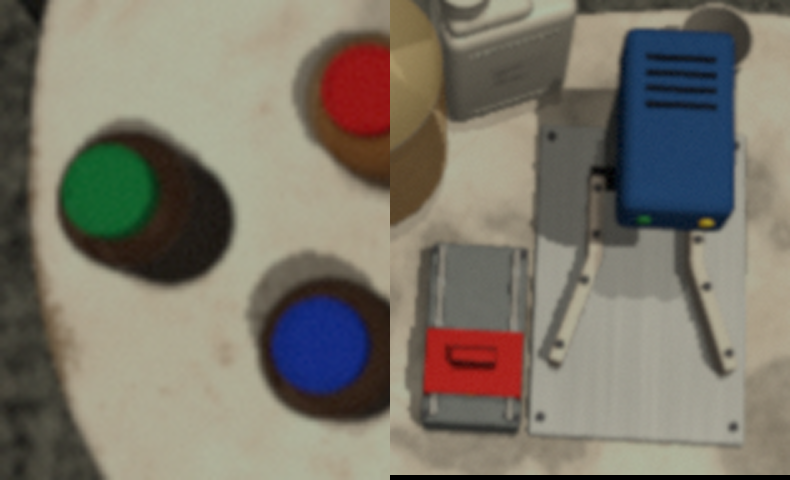

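```bash
python3 - <<'E'
from h import *
c=ld('top0')
P=[((530,435),12,(-180,90)),((743,443),12,(-180,-90)),((541,125),12,(95,90)),((746,135),12,(95,-90)),
((421,426),50,(-180,177)),((518,430),50,(-180,97)),((432,243),50,(-30,177)),((526,249),50,(-30,97)),
((557,361),44,(-122,72)),((728,368),44,(-122,-72))]
S=np.array([p[2] for p in P],float)
W=np.array([atz(c,295+(p[0][0]-390)/2.5,90+p[0][1]/2.5,p[1])[:2] for p in P])
def fit(S,W):
    s=S-S.mean(0); w=W-W.mean(0)
    th=np.arctan2((s[:,0]*w[:,1]-s[:,1]*w[:,0]).sum(),(s*w).sum()); R=np.array([[np.cos(th),-np.sin(th)],[np.sin(th),np.cos(th)]])
    return th,R,W.mean(0)-R@S.mean(0)
th,R,t=fit(S,W); print(th,t); print((W-(S@R.T+t)).round(1))
for n,p,z in [('pl',(425,328),73),('pr',(524,331),73),('fr',(522,397),73),('fl',(424,393),73),('tabA',(447,346),98.5),('tabB',(496,347),98.5)]:
    w=atz(c,295+(p[0]-390)/2.5,90+p[1]/2.5,z)[:2]; print(n,w,((w-t)@R).round(1))
# blue by side view cap
c=ld('side0'); print([atz(c,*p,118) for p in((224.5,225),(285,211),(333,242))])
E
```

```text
-0.07380973007326704 [695.60182504  15.81906032]
[[ 1.1 -2.2]
 [ 3.1  1.9]
 [-0.6 -1.6]
 [-0.8 -1. ]
 [-1.4 -0.9]
 [-0.6  2.2]
 [ 0.1 -1.4]
 [-1.2  1.6]
 [-0.4 -2.2]
 [ 0.9  3.7]]
pl [601.9 199.3] [-107.   176.1]
pr [597.4 121.7] [-105.7   98.4]
fr [544.9 125.1] [-158.4   97.9]
fl [550. 201.] [-158.9  173.9]
tabA [581.2 181.9] [-126.3  157.2]
tabB [579.4 144.7] [-125.4  120. ]
[array([434.1, 292.5, 118. ]), array([550.7, 274.4, 118. ]), array([555.6, 131.8, 118. ])]
```

Blue cap choice confirmed: brown bottle, height 117 mm by depth, at (437, 308). Station origin is near (695.6, 15.8) with yaw -0.074. The catch is about 5 mm open.

{"method": "step_arm", "body": {
  "plan": [
    {"x":-1,"y":-0.6},
    {"x":-1,"y":-0.6},
    {"x":-1,"y":-0.6},
    {"x":-1,"y":-0.6},
    {"x":-1,"y":-0.6},
    {"x":-1,"y":-0.6},
    {"x":-1,"y":-0.6},
    {"x":-1,"y":-0.6},
    {"x":-1,"y":-0.6},
    {"x":-1,"y":-0.6}
  ],
  "jaw": -1
}}

```text
schema error: expected keys x, y, z, rx, ry, rz
```

```bash
cat >> h.py <<'E'
from scipy.spatial.transform import Rotation as Ro
T=np.array([695.6,15.8]); TH=-0.0738; RS=np.array([[np.cos(TH),-np.sin(TH)],[np.sin(TH),np.cos(TH)]])
def st2w(x,y,z): return np.r_[RS@[x,y]+T,z]
def go(p,rpy=None):
    s=state(); R=Ro.from_euler('xyz',s['tcp_rot']); e=s['eef_pos']
    print('tcp',e.round(1),'st',((e[:2]-T)@RS).round(1),'rot',s['tcp_rot'].round(3),'F',s['ft_force'].round(1),'op',round(s['opening'],3),'j',s['joints'].round(2),'t',round(s['t'],2))
    if rpy is not None:
        R2=Ro.from_euler('xyz',rpy); print(' turn first',((R.inv()*R2).as_rotvec()/0.1).round(2)); R=R2
    print(' shift',(R.inv().apply(np.array(p)-e)/25).round(2))
E
python3 - <<'E'
from h import *
go((437,307.5,56))
E
```

```text
tcp [248.3 573.3 214.1] st [-487.2  523. ] rot [-3.141 -0.     2.733] F [-0.5  0.2 -0.1] op 0.999 j [ 1.06  0.49  1.56 -0.    1.09 -0.11] t 0.1
 shift [-11.15  -6.75   6.33]
```

{"method": "step_arm", "body": {
  "plan": [
    {"x":-1,"y":-0.6,"z":0,"rx":0,"ry":0,"rz":0},
    {"x":-1,"y":-0.6,"z":0,"rx":0,"ry":0,"rz":0},
    {"x":-1,"y":-0.6,"z":0,"rx":0,"ry":0,"rz":0},
    {"x":-1,"y":-0.6,"z":0,"rx":0,"ry":0,"rz":0},
    {"x":-1,"y":-0.6,"z":0,"rx":0,"ry":0,"rz":0},
    {"x":-1,"y":-0.6,"z":0,"rx":0,"ry":0,"rz":0},
    {"x":-1,"y":-0.6,"z":0,"rx":0,"ry":0,"rz":0},
    {"x":-1,"y":-0.6,"z":0,"rx":0,"ry":0,"rz":0},
    {"x":-1,"y":-0.6,"z":0,"rx":0,"ry":0,"rz":0},
    {"x":-1,"y":-0.6,"z":0,"rx":0,"ry":0,"rz":0}
  ],
  "jaw": -1
}}

```text
t: 0.93
eef_pos: [418.7, 335.2, 214.5]
tcp_rot: [-3.141, -0.0, 2.733]
ft_force: [0.3, -0.6, 0.4]
opening: 0.999
grip_force: 0.0
```

{"method": "step_arm", "body": {
  "plan": [
    {"x":-0.6,"y":-0.4,"z":0.2,"rx":0,"ry":0,"rz":0},
    {"x":-0.55,"y":-0.35,"z":0.2,"rx":0,"ry":0,"rz":0},
    {"x":0,"y":0,"z":0.5,"rx":0,"ry":0,"rz":0},
    {"x":0,"y":0,"z":0.5,"rx":0,"ry":0,"rz":0},
    {"x":0,"y":0,"z":0.4,"rx":0,"ry":0,"rz":0},
    {"x":0,"y":0,"z":0.2,"rx":0,"ry":0,"rz":0},
    {"x":0,"y":0,"z":0,"rx":0,"ry":0,"rz":0},
    {"x":0,"y":0,"z":0,"rx":0,"ry":0,"rz":0},
    {"x":0,"y":0,"z":0,"rx":0,"ry":0,"rz":0},
    {"x":0,"y":0,"z":0,"rx":0,"ry":0,"rz":0}
  ]
}}

```text
t: 1.77
eef_pos: [437.3, 308.1, 165.2]
tcp_rot: [3.141, 0.001, 2.733]
ft_force: [0.5, -0.4, -0.5]
opening: 1.0
grip_force: 0.0
```

```bash
python3 - <<'E'
from h import *
go((437,307.5,56)); shot('wrist','w1')
E
```

```text
tcp [437.3 308.1 165.2] st [-279.2  272.5] rot [3.141e+00 1.000e-03 2.733e+00] F [ 0.5 -0.4 -0.5] op 1.0 j [ 0.49  0.42  1.84  0.    0.88 -0.67] t 1.77
 shift [ 0.   -0.03  4.37]
```

View pics/w1.png

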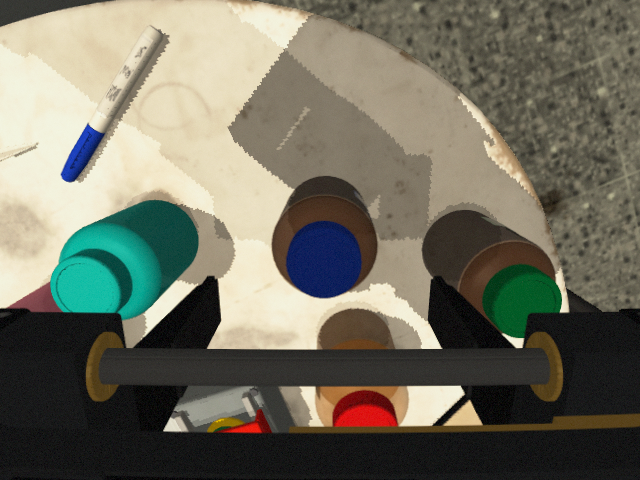

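The wrist view shows the blue cap at (324,259), laterally centred between the fingers at columns 215 and 432. Green at (520,295) and teal at (90,285) are clear of them. Descend.

{"method": "step_arm", "body": {
  "plan": [
    {"x":0,"y":0,"z":0.6,"rx":0,"ry":0,"rz":0},
    {"x":0,"y":0,"z":0.7,"rx":0,"ry":0,"rz":0},
    {"x":0,"y":0,"z":0.7,"rx":0,"ry":0,"rz":0},
    {"x":0,"y":0,"z":0.7,"rx":0,"ry":0,"rz":0},
    {"x":0,"y":0,"z":0.6,"rx":0,"ry":0,"rz":0},
    {"x":0,"y":0,"z":0.5,"rx":0,"ry":0,"rz":0},
    {"x":0,"y":0,"z":0.4,"rx":0,"ry":0,"rz":0},
    {"x":0,"y":0,"z":0.15,"rx":0,"ry":0,"rz":0},
    {"x":0,"y":0,"z":0,"rx":0,"ry":0,"rz":0},
    {"x":0,"y":0,"z":0,"rx":0,"ry":0,"rz":0}
  ]
}}

```text
t: 2.65
eef_pos: [437.3, 308.0, 56.3]
tcp_rot: [3.141, 0.0, 2.733]
ft_force: [0.4, 0.6, 0.2]
opening: 0.996
grip_force: 0.0
```

```bash
python3 - <<'E'
from h import *
print(atz(ld('w1'),324,259,118)); go((437,307.5,56))
E
```

```text
[433.4 309.4 118. ]
tcp [437.3 308.   56.3] st [-279.1  272.4] rot [3.141 0.    2.733] F [0.4 0.6 0.2] op 0.996 j [ 0.49  0.58  1.93  0.    0.63 -0.67] t 2.65
 shift [ 0.   -0.03  0.01]
```

{"method": "step_arm", "body": {
  "plan": [
    {"x":0,"y":0,"z":0,"rx":0,"ry":0,"rz":0},
    {"x":0,"y":0,"z":0,"rx":0,"ry":0,"rz":0},
    {"x":0,"y":0,"z":0,"rx":0,"ry":0,"rz":0},
    {"x":0,"y":0,"z":0,"rx":0,"ry":0,"rz":0},
    {"x":0,"y":0,"z":0,"rx":0,"ry":0,"rz":0},
    {"x":0,"y":0,"z":0,"rx":0,"ry":0,"rz":0},
    {"x":0,"y":0,"z":0,"rx":0,"ry":0,"rz":0},
    {"x":0,"y":0,"z":0,"rx":0,"ry":0,"rz":0},
    {"x":0,"y":0,"z":0,"rx":0,"ry":0,"rz":0},
    {"x":0,"y":0,"z":0,"rx":0,"ry":0,"rz":0}
  ],
  "jaw": 1
}}

```text
t: 3.48
eef_pos: [437.3, 308.0, 56.1]
tcp_rot: [3.141, 0.0, 2.733]
ft_force: [-0.5, 0.1, 3.9]
opening: 0.679
grip_force: 30.0
```

{"method": "step_arm", "body": {
  "plan": [
    {"x":0,"y":0,"z":-0.2,"rx":0,"ry":0,"rz":0},
    {"x":0,"y":0,"z":-0.4,"rx":0,"ry":0,"rz":0},
    {"x":0,"y":0,"z":-0.6,"rx":0,"ry":0,"rz":0},
    {"x":0,"y":0,"z":-0.7,"rx":0,"ry":0,"rz":0},
    {"x":0,"y":0,"z":-0.7,"rx":0,"ry":0,"rz":0},
    {"x":0,"y":0,"z":-0.7,"rx":0,"ry":0,"rz":0},
    {"x":0,"y":0,"z":-0.7,"rx":0,"ry":0,"rz":0},
    {"x":0,"y":0,"z":-0.6,"rx":0,"ry":0,"rz":0},
    {"x":0,"y":0,"z":-0.4,"rx":0,"ry":0,"rz":0},
    {"x":0,"y":0,"z":-0.2,"rx":0,"ry":0,"rz":0}
  ]
}}

```text
t: 4.32
eef_pos: [437.2, 307.9, 187.5]
tcp_rot: [3.14, 0.001, 2.733]
ft_force: [-0.7, -0.2, -2.5]
opening: 0.682
grip_force: 29.9
```

```bash
python3 - <<'E'
from h import *
go(st2w(-115,0,186),(np.pi,0,np.pi-0.074))
c=shot('top','top1'); c=shot('wrist','w2')
E
```

```text
tcp [437.2 307.9 187.5] st [-279.2  272.3] rot [3.140e+00 1.000e-03 2.733e+00] F [-0.7 -0.2 -2.5] op 0.682 j [ 0.49  0.39  1.81  0.    0.93 -0.67] t 4.32
 turn first [ 0.01  0.01 -3.35]
 shift [ -6.57 -10.89   0.06]
```

View pics/w2.png

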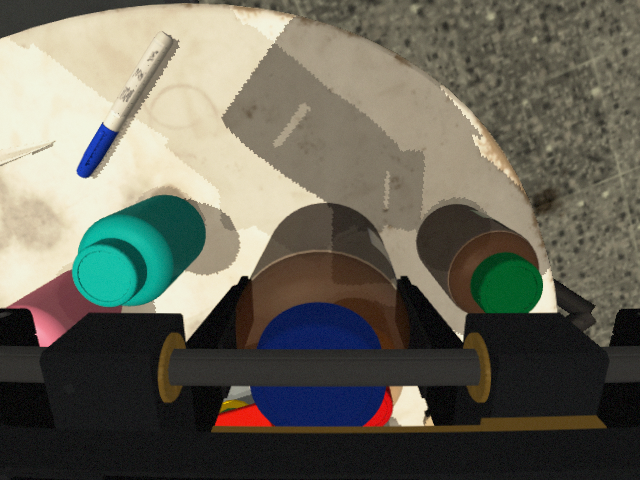

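The bottle is held upright between the pads (cap at (320,365)) and clear of its neighbours. Carry it over.

{"method": "step_arm", "body": {
  "plan": [
    {"x":0,"y":0,"z":0,"rx":0,"ry":0,"rz":-0.6},
    {"x":0,"y":0,"z":0,"rx":0,"ry":0,"rz":-0.9},
    {"x":0,"y":0,"z":0,"rx":0,"ry":0,"rz":-0.9},
    {"x":0,"y":0,"z":0,"rx":0,"ry":0,"rz":-0.95},
    {"x":-0.3,"y":-0.5,"z":0,"rx":0,"ry":0,"rz":0},
    {"x":-0.5,"y":-0.8,"z":0,"rx":0,"ry":0,"rz":0},
    {"x":-0.6,"y":-1,"z":0,"rx":0,"ry":0,"rz":0},
    {"x":-0.6,"y":-1,"z":0,"rx":0,"ry":0,"rz":0},
    {"x":-0.6,"y":-1,"z":0,"rx":0,"ry":0,"rz":0},
    {"x":-0.6,"y":-1,"z":0,"rx":0,"ry":0,"rz":0}
  ]
}}

```text
t: 5.25
eef_pos: [507.1, 168.5, 184.8]
tcp_rot: [-3.141, -0.002, 3.068]
ft_force: [1.6, 0.1, -2.1]
opening: 0.679
grip_force: 29.9
```

{"method": "step_arm", "body": {
  "plan": [
    {"x":-0.6,"y":-1,"z":0,"rx":0,"ry":0,"rz":0},
    {"x":-0.6,"y":-1,"z":0,"rx":0,"ry":0,"rz":0},
    {"x":-0.6,"y":-1,"z":0,"rx":0,"ry":0,"rz":0},
    {"x":-0.6,"y":-1,"z":0,"rx":0,"ry":0,"rz":0},
    {"x":-0.6,"y":-0.8,"z":0,"rx":0,"ry":0,"rz":0},
    {"x":-0.5,"y":-0.5,"z":0,"rx":0,"ry":0,"rz":0},
    {"x":-0.4,"y":-0.3,"z":0,"rx":0,"ry":0,"rz":0},
    {"x":0,"y":0,"z":0,"rx":0,"ry":0,"rz":0},
    {"x":0,"y":0,"z":0,"rx":0,"ry":0,"rz":0},
    {"x":0,"y":0,"z":0,"rx":0,"ry":0,"rz":0}
  ]
}}

```text
t: 6.08
eef_pos: [593.3, 23.9, 185.4]
tcp_rot: [3.141, -0.001, 3.068]
ft_force: [0.1, 0.6, -2.1]
opening: 0.679
grip_force: 29.9
```

```bash
python3 - <<'E'
from h import *
go(st2w(-115,0,69),(np.pi,0,np.pi-0.074))
c=shot('side','s2')
E
```

```text
tcp [593.3  23.9 185.4] st [-102.6    0.5] rot [ 3.141e+00 -1.000e-03  3.068e+00] F [ 0.1  0.6 -2.1] op 0.679 j [-0.07  0.48  1.67  0.    0.99 -1.57] t 6.08
 turn first [ 0.   -0.01  0.01]
 shift [ 0.5  -0.02  4.66]
```

View pics/s2.png

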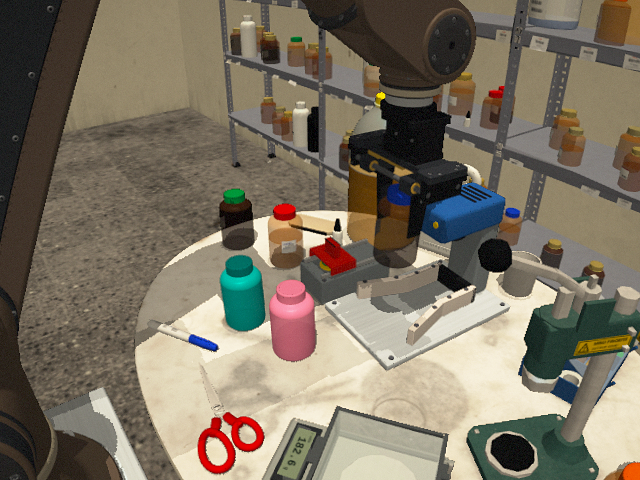

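The held bottle hangs upright over the infeed at (397,225), clear of the rails, and the pink and teal bottles haven't moved. Back off slightly and lower it.

{"method": "step_arm", "body": {
  "plan": [
    {"x":0.3,"y":0,"z":0.2,"rx":0,"ry":0,"rz":0},
    {"x":0.3,"y":0,"z":0.4,"rx":0,"ry":0,"rz":0},
    {"x":0,"y":0,"z":0.7,"rx":0,"ry":0,"rz":0},
    {"x":0,"y":0,"z":0.7,"rx":0,"ry":0,"rz":0},
    {"x":0,"y":0,"z":0.7,"rx":0,"ry":0,"rz":0},
    {"x":0,"y":0,"z":0.7,"rx":0,"ry":0,"rz":0},
    {"x":0,"y":0,"z":0.6,"rx":0,"ry":0,"rz":0},
    {"x":0,"y":0,"z":0.4,"rx":0,"ry":0,"rz":0},
    {"x":0,"y":0,"z":0.15,"rx":0,"ry":0,"rz":0},
    {"x":0,"y":0,"z":0.08,"rx":0,"ry":0,"rz":0}
  ]
}}

```text
t: 6.97
eef_pos: [578.7, 24.5, 69.8]
tcp_rot: [3.141, -0.001, 3.068]
ft_force: [-0.4, -0.5, -2.3]
opening: 0.683
grip_force: 29.9
```

{"method": "step_arm", "body": {
  "plan": [
    {"x":0,"y":0,"z":0.03,"rx":0,"ry":0,"rz":0},
    {"x":0,"y":0,"z":0,"rx":0,"ry":0,"rz":0},
    {"x":0,"y":0,"z":0,"rx":0,"ry":0,"rz":0},
    {"x":0,"y":0,"z":0,"rx":0,"ry":0,"rz":0},
    {"x":0,"y":0,"z":0,"rx":0,"ry":0,"rz":0},
    {"x":0,"y":0,"z":0,"rx":0,"ry":0,"rz":0},
    {"x":0,"y":0,"z":0,"rx":0,"ry":0,"rz":0},
    {"x":0,"y":0,"z":0,"rx":0,"ry":0,"rz":0},
    {"x":0,"y":0,"z":0,"rx":0,"ry":0,"rz":0},
    {"x":0,"y":0,"z":0,"rx":0,"ry":0,"rz":0}
  ]
}}

```text
t: 7.8
eef_pos: [579.1, 24.1, 69.4]
tcp_rot: [3.142, 0.0, 3.068]
ft_force: [-0.7, 0.1, -1.7]
opening: 0.685
grip_force: 29.9
```

{"method": "step_arm", "body": {
  "plan": [
    {"x":0,"y":0,"z":0.02,"rx":0,"ry":0,"rz":0},
    {"x":0,"y":0,"z":0.02,"rx":0,"ry":0,"rz":0},
    {"x":0,"y":0,"z":0.02,"rx":0,"ry":0,"rz":0},
    {"x":0,"y":0,"z":0,"rx":0,"ry":0,"rz":0},
    {"x":0,"y":0,"z":0,"rx":0,"ry":0,"rz":0},
    {"x":0,"y":0,"z":0,"rx":0,"ry":0,"rz":0},
    {"x":0,"y":0,"z":0,"rx":0,"ry":0,"rz":0},
    {"x":0,"y":0,"z":0,"rx":0,"ry":0,"rz":0},
    {"x":0,"y":0,"z":0,"rx":0,"ry":0,"rz":0},
    {"x":0,"y":0,"z":0,"rx":0,"ry":0,"rz":0}
  ]
}}

```text
t: 8.63
eef_pos: [579.2, 24.2, 68.1]
tcp_rot: [3.141, 0.0, 3.068]
ft_force: [-2.6, 0.6, 4.5]
opening: 0.681
grip_force: 30.0
```

{"method": "step_arm", "body": {
  "plan": [
    {"x":0,"y":0,"z":0,"rx":0,"ry":0,"rz":0},
    {"x":0,"y":0,"z":0,"rx":0,"ry":0,"rz":0},
    {"x":0,"y":0,"z":0,"rx":0,"ry":0,"rz":0},
    {"x":0,"y":0,"z":0,"rx":0,"ry":0,"rz":0},
    {"x":0,"y":0,"z":0,"rx":0,"ry":0,"rz":0},
    {"x":0,"y":0,"z":0,"rx":0,"ry":0,"rz":0},
    {"x":0,"y":0,"z":-0.2,"rx":0,"ry":0,"rz":0},
    {"x":0,"y":0,"z":-0.4,"rx":0,"ry":0,"rz":0},
    {"x":0,"y":0,"z":-0.7,"rx":0,"ry":0,"rz":0},
    {"x":0,"y":0,"z":-0.9,"rx":0,"ry":0,"rz":0}
  ],
  "jaw": -1
}}

```text
t: 9.47
eef_pos: [578.6, 24.2, 123.4]
tcp_rot: [3.142, -0.002, 3.068]
ft_force: [-0.1, 0.3, -0.2]
opening: 1.004
grip_force: 0.0
```

{"method": "step_arm", "body": {
  "plan": [
    {"x":0,"y":0,"z":-0.9,"rx":0,"ry":0,"rz":0},
    {"x":0,"y":0,"z":-0.8,"rx":0,"ry":0,"rz":0},
    {"x":0.5,"y":0,"z":-0.3,"rx":0,"ry":0,"rz":0},
    {"x":0.9,"y":0,"z":0,"rx":0,"ry":0,"rz":0},
    {"x":1,"y":0,"z":0,"rx":0,"ry":0,"rz":0},
    {"x":1,"y":0,"z":0,"rx":0,"ry":0,"rz":0},
    {"x":0.7,"y":0,"z":0,"rx":0,"ry":0,"rz":0},
    {"x":0,"y":0,"z":0,"rx":0,"ry":-0.7,"rz":0},
    {"x":0,"y":0,"z":0,"rx":0,"ry":-0.9,"rz":0},
    {"x":0,"y":0,"z":0,"rx":0,"ry":-0.9,"rz":0}
  ],
  "jaw": 0.1
}}

```text
t: 10.3
eef_pos: [477.2, 31.7, 174.3]
tcp_rot: [3.141, 0.256, 3.068]
ft_force: [-0.0, 0.0, -0.6]
opening: 0.454
grip_force: 0.0
```

```bash
python3 - <<'E'
from h import *
go(st2w(-180,0,58))
c=shot('top','top2')
hsv=cv2.cvtColor(c['image'],cv2.COLOR_RGB2HSV)
m=(abs(hsv[...,0].astype(int)-114)<8)&(hsv[...,1]>110)&(hsv[...,2]>60); m[:185]=0; m[:,:330]=0;m[:,440:]=0;m[270:]=0
y,x=np.nonzero(m); print(len(x)); w=atz(c,x.mean(),y.mean(),130); print(x.mean(),y.mean(),w,(w[:2]-T)@RS)
E
```

```text
tcp [477.2  31.7 174.3] st [-219.    -0.3] rot [3.141 0.256 3.068] F [-0.   0.  -0.6] op 0.454 j [-0.07  0.26  2.12 -0.    0.51 -1.57] t 10.3
 shift [-0.33  0.01  4.89]
446
402.7421524663677 224.67040358744396 [577.1  25.6 130. ] [-118.90002853    1.03596085]
```

View pics/top2.png

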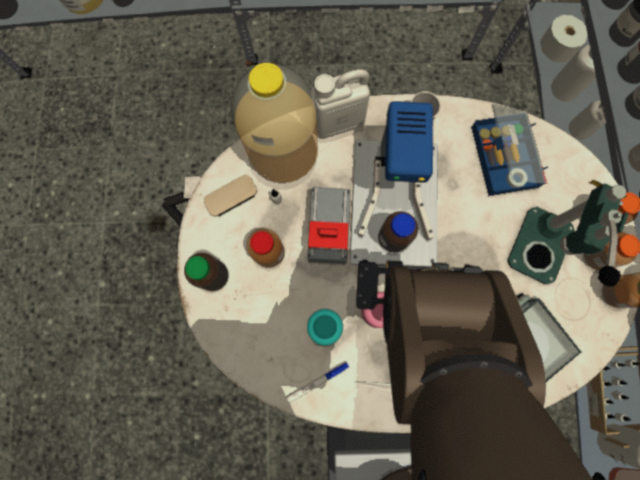

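The top view shows the bottle standing on the deck at (402,225), station (-119, 1). The pink bottle at (380,310) is near the gripper, so I'll keep the lean small until I've moved ahead of it.

```bash
python3 - <<'E'
from h import *
go(st2w(-172,0.5,50)); print(atz(ld('top0'),381,310,118),atz(ld('top0'),325,326,118))
E
```

```text
tcp [475.   32.  173.6] st [-2.212e+02 -1.000e-01] rot [3.141 0.26  3.068] F [-1.   0.7 -0.1] op 0.454 j [-0.07  0.26  2.12 -0.    0.5  -1.57] t 10.35
 shift [-0.63  0.02  5.28]
[423.9  71.4 118. ] [398.1 172.6 118. ]
```

{"method": "step_arm", "body": {
  "plan": [
    {"x":-0.4,"y":0,"z":0.06,"rx":0,"ry":1,"rz":0},
    {"x":-0.8,"y":0,"z":0.13,"rx":0,"ry":0,"rz":0},
    {"x":-0.75,"y":0,"z":0.12,"rx":0,"ry":0,"rz":0},
    {"x":0.1,"y":0,"z":0.6,"rx":0,"ry":0,"rz":0},
    {"x":0.15,"y":0,"z":0.9,"rx":0,"ry":0,"rz":0},
    {"x":0.15,"y":0,"z":0.9,"rx":0,"ry":0,"rz":0},
    {"x":0.15,"y":0,"z":0.9,"rx":0,"ry":0,"rz":0},
    {"x":0.13,"y":0,"z":0.8,"rx":0,"ry":0,"rz":0},
    {"x":0.11,"y":0,"z":0.7,"rx":0,"ry":0,"rz":0},
    {"x":0,"y":0,"z":0,"rx":0,"ry":0,"rz":0}
  ]
}}

```text
t: 11.18
eef_pos: [523.5, 28.2, 49.7]
tcp_rot: [3.142, 0.145, 3.068]
ft_force: [0.2, -0.6, -1.0]
opening: 0.452
grip_force: 0.0
```

```bash
python3 - <<'E'
from h import *
go(st2w(-105,0.5,50))
E
```

```text
tcp [523.5  28.2  49.7] st [-172.5   -0.3] rot [3.142 0.145 3.068] F [ 0.2 -0.6 -1. ] op 0.452 j [-0.07  0.56  2.05 -0.    0.39 -1.57] t 11.18
 shift [-2.67  0.03  0.38]
```

{"method": "step_arm", "body": {
  "plan": [
    {"x":-0.15,"y":0.03,"z":0.02,"rx":0,"ry":0,"rz":0},
    {"x":-0.2,"y":0,"z":0.03,"rx":0,"ry":0,"rz":0},
    {"x":-0.2,"y":0,"z":0.03,"rx":0,"ry":0,"rz":0},
    {"x":-0.25,"y":0,"z":0.04,"rx":0,"ry":0,"rz":0},
    {"x":-0.3,"y":0,"z":0.05,"rx":0,"ry":0,"rz":0},
    {"x":-0.3,"y":0,"z":0.05,"rx":0,"ry":0,"rz":0},
    {"x":-0.3,"y":0,"z":0.05,"rx":0,"ry":0,"rz":0},
    {"x":-0.3,"y":0,"z":0.05,"rx":0,"ry":0,"rz":0},
    {"x":-0.3,"y":0,"z":0.05,"rx":0,"ry":0,"rz":0},
    {"x":-0.3,"y":0,"z":0.05,"rx":0,"ry":0,"rz":0}
  ],
  "jaw": 0.6
}}

```text
t: 12.02
eef_pos: [591.0, 24.0, 51.2]
tcp_rot: [3.141, 0.15, 3.068]
ft_force: [-3.2, -0.2, 1.8]
opening: 0.2
grip_force: 1.5
```

{"method": "step_arm", "body": {
  "plan": [
    {"x":0,"y":0,"z":0,"rx":0,"ry":-0.5,"rz":0},
    {"x":0,"y":0,"z":0,"rx":0,"ry":-0.5,"rz":0},
    {"x":0,"y":0,"z":0,"rx":0,"ry":-0.5,"rz":0},
    {"x":0,"y":0,"z":0,"rx":0,"ry":-0.5,"rz":0},
    {"x":0,"y":0,"z":0,"rx":0,"ry":-0.5,"rz":0},
    {"x":0,"y":0,"z":0,"rx":0,"ry":-0.5,"rz":0},
    {"x":0,"y":0,"z":0,"rx":0,"ry":-0.5,"rz":0},
    {"x":0,"y":0,"z":0,"rx":0,"ry":-0.5,"rz":0},
    {"x":0,"y":0,"z":0,"rx":0,"ry":-0.5,"rz":0},
    {"x":0,"y":0,"z":0,"rx":0,"ry":0,"rz":0}
  ]
}}

```text
t: 12.85
eef_pos: [612.9, 30.2, 87.6]
tcp_rot: [-3.123, 0.496, 3.068]
ft_force: [-0.5, 0.0, -0.1]
opening: 0.197
grip_force: 0.2
```

```bash
python3 - <<'E'
from h import *
go(st2w(-43,0,50))
E
```

```text
tcp [612.9  30.2  87.6] st [-83.5   8.2] rot [-3.123  0.496  3.068] F [-0.5  0.  -0.1] op 0.197 j [-0.04  0.54  2.05 -0.53  0.07 -1.01] t 12.85
 shift [-0.71 -0.29  2.1 ]
```

```bash
cat > fk.py <<'E'
import numpy as np
from scipy.optimize import least_squares
D=np.array([[621.4,214.1,.4915,1.5594,0],[530.9,165.2,.42,1.84,0],[530.9,56.3,.58,1.93,0],[590,185.4,.48,1.67,0],[473.7,174.3,.26,2.12,.256],[520.1,49.7,.56,2.05,.145],[530.9,187.5,.39,1.81,0]])
def f(q,j2,j3,p):
    a,h,L1,L2,d,L3=q; s=j2+j3+d
    return np.r_[a+L1*np.sin(j2)+L2*np.sin(s)+L3*np.sin(p), h+L1*np.cos(j2)+L2*np.cos(s)-L3*np.cos(p)]
res=least_squares(lambda q:np.r_[f(q,D[:,2],D[:,3],D[:,4])-np.r_[D[:,0],D[:,1]], (q-q0)/300],q0:=np.array([100,400,500,500,0.,300]))
q=res.x
if __name__=='__main__':
    print(q.round(2),res.fun[:14].round(1))
    for x in (590,610,630,652):
      for z in (40,60,80):
        o=[]
        for p in (0.3,.4,.5,.6,.7,.8):
            s=least_squares(lambda j:f(q,j[0],j[1],p)-[np.sqrt(x**2+20**2-66**2),z],[.5,1.8]).x; o.append(round(np.pi-s.sum()-p,2))
        print(x,z,o)
E
python3 fk.py
```

```text
[4.9100e+00 1.9650e+02 5.7636e+02 4.1168e+02 1.0000e-01 2.6519e+02] [-0.1 -1.  -1.4  1.4 -0.5  1.5  0.1 -0.3  0.2  2.3 -1.4 -2.2 -1.2  2.6]
590 40 [np.float64(0.23), np.float64(0.07), np.float64(-0.1), np.float64(-0.28), np.float64(-0.46), np.float64(-0.65)]
590 60 [np.float64(0.28), np.float64(0.12), np.float64(-0.05), np.float64(-0.23), np.float64(-0.41), np.float64(-0.6)]
590 80 [np.float64(0.32), np.float64(0.16), np.float64(-0.0), np.float64(-0.17), np.float64(-0.35), np.float64(-0.54)]
610 40 [np.float64(0.26), np.float64(0.1), np.float64(-0.07), np.float64(-0.24), np.float64(-0.42), np.float64(-0.61)]
610 60 [np.float64(0.31), np.float64(0.15), np.float64(-0.02), np.float64(-0.19), np.float64(-0.37), np.float64(-0.56)]
610 80 [np.float64(0.35), np.float64(0.19), np.float64(0.03), np.float64(-0.14), np.float64(-0.32), np.float64(-0.5)]
630 40 [np.float64(0.29), np.float64(0.13), np.float64(-0.03), np.float64(-0.2), np.float64(-0.38), np.float64(-0.57)]
630 60 [np.float64(0.34), np.float64(0.18), np.float64(0.01), np.float64(-0.16), np.float64(-0.33), np.float64(-0.52)]
630 80 [np.float64(0.38), np.float64(0.22), np.float64(0.06), np.float64(-0.11), np.float64(-0.28), np.float64(-0.46)]
652 40 [np.float64(0.33), np.float64(0.17), np.float64(0.01), np.float64(-0.16), np.float64(-0.34), np.float64(-0.52)]
652 60 [np.float64(0.37), np.float64(0.21), np.float64(0.05), np.float64(-0.12), np.float64(-0.29), np.float64(-0.47)]
652 80 [np.float64(0.41), np.float64(0.26), np.float64(0.09), np.float64(-0.07), np.float64(-0.25), np.float64(-0.42)]
```

The wrist (j5) hit its limit and the tip rose. My kinematic fit says a lean of about 0.42 with a low tip (z 35) still clears the head. Back off, straighten up and re-approach lower.

{"method": "step_arm", "body": {
  "plan": [
    {"x":0.25,"y":0,"z":-0.15,"rx":0,"ry":0.2,"rz":0},
    {"x":0.45,"y":0,"z":-0.2,"rx":0,"ry":0.4,"rz":0},
    {"x":0.5,"y":0,"z":-0.2,"rx":0,"ry":0.4,"rz":0},
    {"x":0.5,"y":0,"z":-0.15,"rx":0,"ry":0.4,"rz":0},
    {"x":0.3,"y":0,"z":-0.1,"rx":0,"ry":0.4,"rz":0},
    {"x":0,"y":0,"z":0,"rx":0,"ry":0.4,"rz":0},
    {"x":0,"y":0,"z":0,"rx":0,"ry":0,"rz":0},
    {"x":0,"y":0,"z":0,"rx":0,"ry":0,"rz":0},
    {"x":0,"y":0,"z":0,"rx":0,"ry":0,"rz":0},
    {"x":0,"y":0,"z":0,"rx":0,"ry":0,"rz":0}
  ],
  "jaw": 0.6
}}

```text
t: 13.68
eef_pos: [557.8, 34.4, 83.8]
tcp_rot: [-3.125, 0.274, 3.064]
ft_force: [-0.2, 0.2, 0.3]
opening: 0.201
grip_force: 0.0
```

```bash
python3 - <<'E'
from h import *
go(st2w(-115,0,36),(np.pi,0.27,np.pi-0.074))
c=shot('side','s3'); shot('top','top3')
a=cv2.resize(c['image'][150:370,280:560,::-1],None,fx=2.6,fy=2.6); 
cv2.imwrite('pics/s3c.png',a)
E
```

```text
tcp [557.8  34.4  83.8] st [-138.8    8.4] rot [-3.125  0.274  3.064] F [-0.2  0.2  0.3] op 0.201 j [-0.04  0.51  2.03 -0.08  0.33 -1.46] t 13.68
 turn first [-0.18  0.04 -0.04]
 shift [-0.41 -0.34  2.09]
```

View pics/s3c.png

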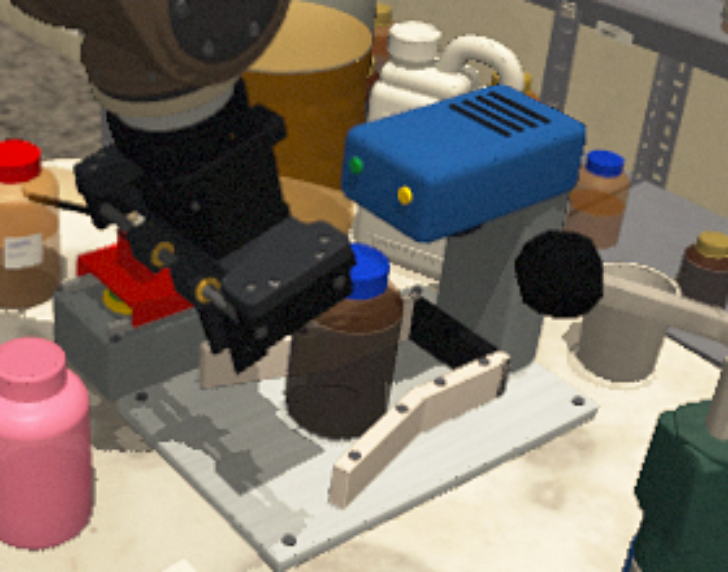

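The bottle is upright in the mouth of the rails at crop (345,350), the pink bottle is untouched, and the gripper is behind the bottle. Lower the tip and push low.

{"method": "step_arm", "body": {
  "plan": [
    {"x":0,"y":-0.17,"z":0,"rx":-0.18,"ry":0.04,"rz":-0.04},
    {"x":0.05,"y":-0.17,"z":0.2,"rx":0,"ry":0,"rz":0},
    {"x":0.11,"y":0,"z":0.4,"rx":0,"ry":0,"rz":0},
    {"x":0.11,"y":0,"z":0.4,"rx":0,"ry":0,"rz":0},
    {"x":0.11,"y":0,"z":0.4,"rx":0,"ry":0,"rz":0},
    {"x":0.11,"y":0,"z":0.4,"rx":0,"ry":0,"rz":0},
    {"x":-0.25,"y":0,"z":0.07,"rx":0,"ry":0,"rz":0},
    {"x":-0.3,"y":0,"z":0.08,"rx":0,"ry":0,"rz":0},
    {"x":-0.3,"y":0,"z":0.08,"rx":0,"ry":0,"rz":0},
    {"x":0,"y":0,"z":0,"rx":0,"ry":0,"rz":0}
  ]
}}

```text
t: 14.62
eef_pos: [581.7, 23.9, 38.4]
tcp_rot: [-3.141, 0.272, 3.068]
ft_force: [-0.3, 0.1, -0.8]
opening: 0.2
grip_force: 0.0
```

```bash
python3 - <<'E'
from h import *
go(st2w(-70,0,36),(np.pi,0.3,np.pi-0.074))
E
```

```text
tcp [581.7  23.9  38.4] st [-114.1   -0.3] rot [-3.141  0.272  3.068] F [-0.3  0.1 -0.8] op 0.2 j [-0.07  0.61  2.01 -0.    0.25 -1.57] t 14.62
 turn first [-0.   -0.28  0.  ]
 shift [-1.66  0.01  0.61]
```

{"method": "step_arm", "body": {
  "plan": [
    {"x":-0.17,"y":0,"z":0.05,"rx":0,"ry":-0.06,"rz":0},
    {"x":-0.17,"y":0,"z":0.05,"rx":0,"ry":-0.06,"rz":0},
    {"x":-0.17,"y":0,"z":0.05,"rx":0,"ry":-0.06,"rz":0},
    {"x":-0.17,"y":0,"z":0.05,"rx":0,"ry":-0.06,"rz":0},
    {"x":-0.17,"y":0,"z":0.06,"rx":0,"ry":-0.06,"rz":0},
    {"x":-0.17,"y":0,"z":0.06,"rx":0,"ry":-0.06,"rz":0},
    {"x":-0.17,"y":0,"z":0.06,"rx":0,"ry":-0.06,"rz":0},
    {"x":-0.17,"y":0,"z":0.06,"rx":0,"ry":-0.06,"rz":0},
    {"x":-0.17,"y":0,"z":0.06,"rx":0,"ry":-0.06,"rz":0},
    {"x":-0.17,"y":0,"z":0.06,"rx":0,"ry":-0.06,"rz":0}
  ]
}}

```text
t: 15.45
eef_pos: [624.5, 20.8, 36.7]
tcp_rot: [-3.141, 0.33, 3.068]
ft_force: [-1.6, 0.8, 1.7]
opening: 0.202
grip_force: 1.3
```

```bash
python3 - <<'E'
from h import *
go(st2w(-48,0,36),(np.pi,0.42,np.pi-0.074))
E
```

```text
tcp [624.5  20.8  36.7] st [-71.3  -0.2] rot [-3.141  0.33   3.068] F [-1.6  0.8  1.7] op 0.202 j [-0.07  0.65  1.94 -0.    0.23 -1.57] t 15.45
 turn first [-0.  -0.9  0. ]
 shift [-0.84  0.01  0.4 ]
```

{"method": "step_arm", "body": {
  "plan": [
    {"x":-0.08,"y":0,"z":0.03,"rx":0,"ry":-0.15,"rz":0},
    {"x":-0.08,"y":0,"z":0.03,"rx":0,"ry":-0.15,"rz":0},
    {"x":-0.08,"y":0,"z":0.03,"rx":0,"ry":-0.15,"rz":0},
    {"x":-0.08,"y":0,"z":0.04,"rx":0,"ry":-0.15,"rz":0},
    {"x":-0.08,"y":0,"z":0.04,"rx":0,"ry":-0.15,"rz":0},
    {"x":-0.08,"y":0,"z":0.04,"rx":0,"ry":-0.15,"rz":0},
    {"x":-0.1,"y":0,"z":0.04,"rx":0,"ry":0,"rz":0},
    {"x":-0.1,"y":0,"z":0.04,"rx":0,"ry":0,"rz":0},
    {"x":-0.1,"y":0,"z":0.04,"rx":0,"ry":0,"rz":0},
    {"x":0,"y":0,"z":0,"rx":0,"ry":0,"rz":0}
  ]
}}

```text
t: 16.28
eef_pos: [646.0, 19.2, 36.6]
tcp_rot: [-3.141, 0.42, 3.068]
ft_force: [-1.3, 0.2, -0.7]
opening: 0.199
grip_force: 0.4
```

```bash
python3 - <<'E'
from h import *
go(st2w(-42,0,36),(np.pi,0.42,np.pi-0.074))
E
```

```text
tcp [646.   19.2  36.6] st [-49.7  -0.3] rot [-3.141  0.42   3.068] F [-1.3  0.2 -0.7] op 0.199 j [-0.07  0.66  1.95 -0.01  0.11 -1.56] t 16.28
 turn first [-0.  0.  0.]
 shift [-0.27  0.01  0.15]
```

{"method": "step_arm", "body": {
  "plan": [
    {"x":-0.04,"y":0,"z":0.018,"rx":0,"ry":0,"rz":0},
    {"x":-0.04,"y":0,"z":0.018,"rx":0,"ry":0,"rz":0},
    {"x":-0.04,"y":0,"z":0.018,"rx":0,"ry":0,"rz":0},
    {"x":-0.04,"y":0,"z":0.018,"rx":0,"ry":0,"rz":0},
    {"x":-0.04,"y":0,"z":0.018,"rx":0,"ry":0,"rz":0},
    {"x":0,"y":0,"z":0,"rx":0,"ry":0,"rz":0},
    {"x":0,"y":0,"z":0,"rx":0,"ry":0,"rz":0},
    {"x":0,"y":0,"z":0,"rx":0,"ry":0,"rz":0},
    {"x":0,"y":0,"z":0,"rx":0,"ry":0,"rz":0},
    {"x":0,"y":0,"z":0,"rx":0,"ry":0,"rz":0}
  ]
}}

```text
t: 17.12
eef_pos: [650.7, 18.9, 36.4]
tcp_rot: [-3.141, 0.42, 3.068]
ft_force: [-0.4, 0.2, -1.0]
opening: 0.199
grip_force: 0.2
```

{"method": "step_arm", "body": {
  "plan": [
    {"x":-0.02,"y":0,"z":0.009,"rx":0,"ry":0,"rz":0},
    {"x":-0.02,"y":0,"z":0.009,"rx":0,"ry":0,"rz":0},
    {"x":-0.02,"y":0,"z":0.009,"rx":0,"ry":0,"rz":0},
    {"x":0,"y":0,"z":0,"rx":0,"ry":0,"rz":0},
    {"x":0,"y":0,"z":0,"rx":0,"ry":0,"rz":0},
    {"x":0,"y":0,"z":0,"rx":0,"ry":0,"rz":0},
    {"x":0,"y":0,"z":0,"rx":0,"ry":0,"rz":0},
    {"x":0,"y":0,"z":0,"rx":0,"ry":0,"rz":0},
    {"x":0,"y":0,"z":0,"rx":0,"ry":0,"rz":0},
    {"x":0,"y":0,"z":0,"rx":0,"ry":0,"rz":0}
  ]
}}

```text
t: 17.95
eef_pos: [652.3, 18.8, 36.4]
tcp_rot: [-3.141, 0.42, 3.068]
ft_force: [-0.3, -0.2, -0.3]
opening: 0.198
grip_force: 0.6
```

{"method": "step_arm", "body": {
  "plan": [
    {"x":-0.02,"y":0,"z":0.009,"rx":0,"ry":0,"rz":0},
    {"x":-0.02,"y":0,"z":0.009,"rx":0,"ry":0,"rz":0},
    {"x":-0.02,"y":0,"z":0.009,"rx":0,"ry":0,"rz":0},
    {"x":0,"y":0,"z":0,"rx":0,"ry":0,"rz":0},
    {"x":0,"y":0,"z":0,"rx":0,"ry":0,"rz":0},
    {"x":0,"y":0,"z":0,"rx":0,"ry":0,"rz":0},
    {"x":0,"y":0,"z":0,"rx":0,"ry":0,"rz":0},
    {"x":0,"y":0,"z":0,"rx":0,"ry":0,"rz":0},
    {"x":0,"y":0,"z":0,"rx":0,"ry":0,"rz":0},
    {"x":0,"y":0,"z":0,"rx":0,"ry":0,"rz":0}
  ]
}}

```text
t: 18.78
eef_pos: [654.0, 18.6, 36.4]
tcp_rot: [-3.141, 0.42, 3.068]
ft_force: [0.1, 1.4, 0.2]
opening: 0.199
grip_force: 0.4
```

{"method": "step_arm", "body": {
  "plan": [
    {"x":-0.02,"y":0,"z":0.009,"rx":0,"ry":0,"rz":0},
    {"x":-0.02,"y":0,"z":0.009,"rx":0,"ry":0,"rz":0},
    {"x":-0.02,"y":0,"z":0.009,"rx":0,"ry":0,"rz":0},
    {"x":0,"y":0,"z":0,"rx":0,"ry":0,"rz":0},
    {"x":0,"y":0,"z":0,"rx":0,"ry":0,"rz":0},
    {"x":0,"y":0,"z":0,"rx":0,"ry":0,"rz":0},
    {"x":0,"y":0,"z":0,"rx":0,"ry":0,"rz":0},
    {"x":0,"y":0,"z":0,"rx":0,"ry":0,"rz":0},
    {"x":0,"y":0,"z":0,"rx":0,"ry":0,"rz":0},
    {"x":0,"y":0,"z":0,"rx":0,"ry":0,"rz":0}
  ]
}}

```text
t: 19.62
eef_pos: [655.6, 18.5, 36.4]
tcp_rot: [-3.141, 0.42, 3.068]
ft_force: [-1.9, -0.8, 0.8]
opening: 0.2
grip_force: 0.5
```

```bash
python3 - <<'E'
from h import *
go(st2w(-42,0,36),(np.pi,0.42,np.pi-0.074))
c=shot('side','s4'); shot('top','top4')
a=cv2.resize(c['image'][150:370,300:540,::-1],None,fx=2.7,fy=2.7,interpolation=cv2.INTER_CUBIC)
cv2.imwrite('pics/s4c.png',a)
E
```

```text
tcp [655.6  18.5  36.4] st [-40.1  -0.2] rot [-3.141  0.42   3.068] F [-1.9 -0.8  0.8] op 0.2 j [-0.07  0.67  1.92 -0.01  0.13 -1.56] t 19.62
 turn first [-0. -0.  0.]
 shift [ 0.08  0.01 -0.02]
```

View pics/s4c.png

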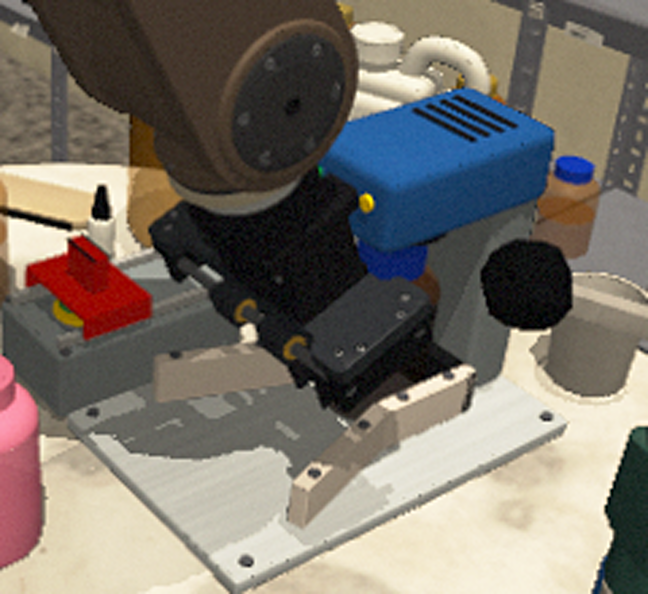

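The bottle stands upright under the head with its cap at crop (393,262). The gripper is just in front of the head and no stop force shows yet. Continue gently.

{"method": "step_arm", "body": {
  "plan": [
    {"x":-0.02,"y":0,"z":0.009,"rx":0,"ry":0,"rz":0},
    {"x":-0.02,"y":0,"z":0.009,"rx":0,"ry":0,"rz":0},
    {"x":-0.02,"y":0,"z":0.009,"rx":0,"ry":0,"rz":0},
    {"x":0,"y":0,"z":0,"rx":0,"ry":0,"rz":0},
    {"x":0,"y":0,"z":0,"rx":0,"ry":0,"rz":0},
    {"x":0,"y":0,"z":0,"rx":0,"ry":0,"rz":0},
    {"x":0,"y":0,"z":0,"rx":0,"ry":0,"rz":0},
    {"x":0,"y":0,"z":0,"rx":0,"ry":0,"rz":0},
    {"x":0,"y":0,"z":0,"rx":0,"ry":0,"rz":0},
    {"x":0,"y":0,"z":0,"rx":0,"ry":0,"rz":0}
  ]
}}

```text
t: 20.55
eef_pos: [657.0, 18.4, 36.3]
tcp_rot: [-3.141, 0.419, 3.068]
ft_force: [-5.3, 0.2, 1.1]
opening: 0.2
grip_force: 2.4
```

{"method": "step_arm", "body": {
  "plan": [
    {"x":-0.02,"y":0,"z":0.009,"rx":0,"ry":0,"rz":0},
    {"x":-0.02,"y":0,"z":0.009,"rx":0,"ry":0,"rz":0},
    {"x":0,"y":0,"z":0,"rx":0,"ry":0,"rz":0},
    {"x":0,"y":0,"z":0,"rx":0,"ry":0,"rz":0},
    {"x":0,"y":0,"z":0,"rx":0,"ry":0,"rz":0},
    {"x":0,"y":0,"z":0,"rx":0,"ry":0,"rz":0},
    {"x":0,"y":0,"z":0,"rx":0,"ry":0,"rz":0},
    {"x":0,"y":0,"z":0,"rx":0,"ry":0,"rz":0},
    {"x":0,"y":0,"z":0,"rx":0,"ry":0,"rz":0},
    {"x":0,"y":0,"z":0,"rx":0,"ry":0,"rz":0}
  ]
}}

```text
t: 21.38
eef_pos: [657.2, 18.4, 36.0]
tcp_rot: [-3.141, 0.417, 3.068]
ft_force: [-9.4, 0.6, 4.5]
opening: 0.199
grip_force: 4.5
```

```bash
python3 - <<'E'
from h import *
s=state(); print(s['moment'].round(2),s['ft_force'].round(1),s['eef_pos'].round(1))
E
```

```text
[0.14 1.42 0.01] [-9.4  0.6  4.5] [657.2  18.4  36. ]
```

{"method": "step_arm", "body": {
  "plan": [
    {"x":0.1,"y":0,"z":-0.045,"rx":0,"ry":0,"rz":0},
    {"x":0.2,"y":0,"z":-0.09,"rx":0,"ry":0,"rz":0},
    {"x":0.4,"y":0,"z":-0.18,"rx":0,"ry":0,"rz":0},
    {"x":0.6,"y":0,"z":-0.27,"rx":0,"ry":0,"rz":0},
    {"x":0.6,"y":0,"z":-0.27,"rx":0,"ry":0,"rz":0},
    {"x":0.6,"y":0,"z":-0.27,"rx":0,"ry":0,"rz":0},
    {"x":0.4,"y":0,"z":-0.4,"rx":0,"ry":0.6,"rz":0},
    {"x":0.2,"y":0,"z":-0.8,"rx":0,"ry":0.9,"rz":0},
    {"x":0,"y":0,"z":-1,"rx":0,"ry":0.9,"rz":0},
    {"x":0,"y":0,"z":-1,"rx":0,"ry":0.9,"rz":0}
  ]
}}

```text
t: 22.22
eef_pos: [558.5, 26.6, 115.5]
tcp_rot: [-3.141, 0.074, 3.068]
ft_force: [-0.0, 0.6, 0.1]
opening: 0.2
grip_force: 0.0
```

{"method": "step_arm", "body": {
  "plan": [
    {"x":0,"y":0,"z":-1,"rx":0,"ry":0.85,"rz":0},
    {"x":0,"y":0,"z":-0.5,"rx":0,"ry":0,"rz":1},
    {"x":0,"y":0,"z":0,"rx":0,"ry":0,"rz":1},
    {"x":0,"y":0,"z":0,"rx":0,"ry":0,"rz":1},
    {"x":0,"y":0,"z":0,"rx":0,"ry":0,"rz":1},
    {"x":0,"y":0,"z":0,"rx":0,"ry":0,"rz":1},
    {"x":0,"y":0,"z":0,"rx":0,"ry":0,"rz":1},
    {"x":0,"y":0,"z":0,"rx":0,"ry":0,"rz":1},
    {"x":0,"y":0,"z":0,"rx":0,"ry":0,"rz":1},
    {"x":0,"y":0,"z":0,"rx":0,"ry":0,"rz":1}
  ],
  "jaw": 0.2
}}

```text
t: 23.05
eef_pos: [557.9, 26.6, 151.6]
tcp_rot: [-3.137, -0.003, 2.162]
ft_force: [-0.6, -0.4, -0.2]
opening: 0.398
grip_force: 0.0
```

```bash
python3 - <<'E'
from h import *
go(st2w(-130,137,160),(np.pi,0,1.497))
c=shot('side','s5'); shot('top','top5')
a=cv2.resize(c['image'][170:350,300:520,::-1],None,fx=3.3,fy=3.3,interpolation=cv2.INTER_CUBIC)
cv2.imwrite('pics/s5c.png',a)
E
```

```text
tcp [557.9  26.6 151.6] st [-138.1    0.6] rot [-3.137e+00 -3.000e-03  2.162e+00] F [-0.6 -0.4 -0.2] op 0.398 j [-0.07  0.47  1.79 -0.    0.88 -0.66] t 23.05
 turn first [-0.06 -0.01  6.65]
 shift [ 5.46  0.32 -0.34]
```

View pics/s5c.png

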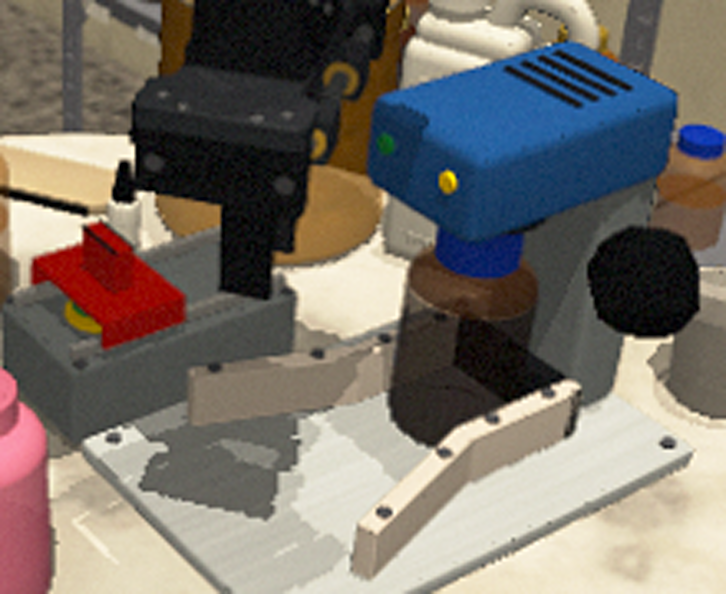

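The bottle is upright under the head, with the cap at crop columns 437-525 and body at 392-535, up against the black stop. I'll check this against a projected home pose.

```bash
python3 - <<'E'
from h import *
c=ld('s5'); f=240/np.tan(np.radians(c['vfov'])/2); K=np.array([[f,0,c['cx']],[0,f,c['cy']],[0,0,1.]])
def pr(P): 
    R=np.array(c['R']); r,_=cv2.Rodrigues(R); return cv2.projectPoints(np.array(P,float),r,np.array(c['t'],float),K,np.array([c['k1'],0,0,0.]))[0][:,0]
cr=lambda uv:((uv-[300,170])*3.3)
a=np.linspace(0,2*np.pi,90)
for dx in(-6,-3,0,3):
    for z,r in((118,21.5),(60,34)):
        q=cr(pr([st2w(dx+r*np.cos(t),r*np.sin(t),z) for t in a])); print(dx,z,q[:,0].min().round(0),q[:,0].max().round(0))
print('stop bottom/top corners',cr(pr([st2w(34,36,44),st2w(34,-36,44),st2w(-125,-66,44),st2w(95,-90,12),st2w(-180,90,12)])).round(0))
E
```

```text
-6 118 416.0 502.0
-6 60 380.0 511.0
-3 118 420.0 506.0
-3 60 384.0 515.0
0 118 425.0 510.0
0 60 388.0 519.0
3 118 429.0 514.0
3 60 393.0 523.0
stop bottom/top corners [[451. 318.]
 [544. 383.]
 [348. 521.]
 [689. 446.]
 [ 71. 439.]]
```

Predicted and observed columns differ by the same offset for the deck corners and the bottle. My station x estimate is therefore about 3 mm short, and the bottle is home: it stopped solidly at 9 N. Now the catch.

{"method": "step_arm", "body": {
  "plan": [
    {"x":0,"y":0,"z":-0.3,"rx":0,"ry":0,"rz":1},
    {"x":0,"y":0,"z":0,"rx":0,"ry":0,"rz":1},
    {"x":0,"y":0,"z":0,"rx":0,"ry":0,"rz":1},
    {"x":0,"y":0,"z":0,"rx":0,"ry":0,"rz":1},
    {"x":0,"y":0,"z":0,"rx":0,"ry":0,"rz":1},
    {"x":0,"y":0,"z":0,"rx":0,"ry":0,"rz":1},
    {"x":0,"y":0,"z":0,"rx":0,"ry":0,"rz":0.65},
    {"x":0.5,"y":0,"z":0,"rx":0,"ry":0,"rz":0},
    {"x":0.9,"y":0,"z":0,"rx":0,"ry":0,"rz":0},
    {"x":1,"y":0,"z":0,"rx":0,"ry":0,"rz":0}
  ],
  "jaw": 0.2
}}

```text
t: 23.98
eef_pos: [562.0, 87.2, 159.1]
tcp_rot: [-3.135, 0.001, 1.506]
ft_force: [0.2, 0.2, -0.0]
opening: 0.399
grip_force: 0.0
```

{"method": "step_arm", "body": {
  "plan": [
    {"x":1,"y":0.1,"z":0,"rx":0,"ry":0,"rz":0},
    {"x":1,"y":0.1,"z":0,"rx":0,"ry":0,"rz":0},
    {"x":0.8,"y":0.1,"z":0,"rx":0,"ry":0,"rz":0},
    {"x":0.2,"y":0,"z":0,"rx":0,"ry":0,"rz":0},
    {"x":0,"y":0,"z":0,"rx":0,"ry":0,"rz":0},
    {"x":0,"y":0,"z":0,"rx":0,"ry":0,"rz":0},
    {"x":0,"y":0,"z":0,"rx":0,"ry":0,"rz":0},
    {"x":0,"y":0,"z":0,"rx":0,"ry":0,"rz":0},
    {"x":0,"y":0,"z":0,"rx":0,"ry":0,"rz":0},
    {"x":0,"y":0,"z":0,"rx":0,"ry":0,"rz":0}
  ]
}}

```text
t: 24.82
eef_pos: [574.4, 160.2, 158.9]
tcp_rot: [-3.135, 0.001, 1.502]
ft_force: [-0.8, 1.0, 0.1]
opening: 0.399
grip_force: 0.0
```

```bash
sed -i 's/T=np.array(\[695.6,15.8\])/T=np.array([698,15.8])/' h.py; python3 - <<'E'
from h import *
go((574,163,82))
c=shot('wrist','w6')
E
```

```text
tcp [574.4 160.2 158.9] st [-133.9  134.9] rot [-3.135e+00  1.000e-03  1.502e+00] F [-0.8  1.   0.1] op 0.399 j [0.16 0.51 1.69 0.   0.95 0.23] t 24.82
 shift [ 0.11 -0.    3.08]
```

View pics/w6.png

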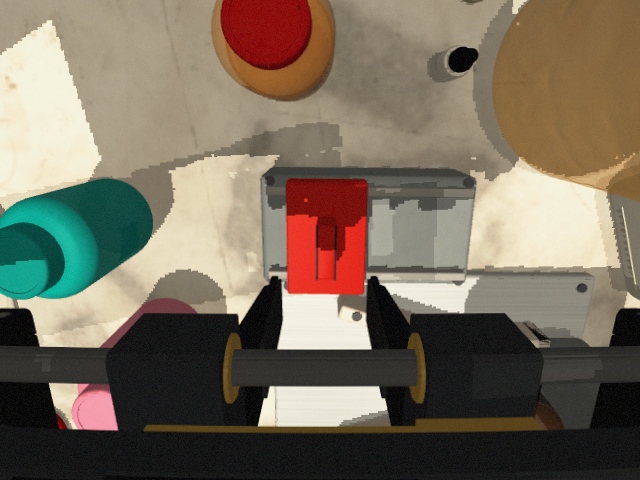

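The wrist view shows the tab at (326,250), centred between the fingers at 280 and 370. Red at (265,30) is clear. Descend and slide open.

{"method": "step_arm", "body": {
  "plan": [
    {"x":0.1,"y":0,"z":0.3,"rx":0,"ry":0,"rz":0},
    {"x":0,"y":0,"z":0.6,"rx":0,"ry":0,"rz":0},
    {"x":0,"y":0,"z":0.6,"rx":0,"ry":0,"rz":0},
    {"x":0,"y":0,"z":0.6,"rx":0,"ry":0,"rz":0},
    {"x":0,"y":0,"z":0.5,"rx":0,"ry":0,"rz":0},
    {"x":0,"y":0,"z":0.3,"rx":0,"ry":0,"rz":0},
    {"x":0,"y":0,"z":0.15,"rx":0,"ry":0,"rz":0},
    {"x":0,"y":0,"z":0,"rx":0,"ry":0,"rz":0},
    {"x":0,"y":0,"z":0,"rx":0,"ry":0,"rz":0},
    {"x":0,"y":0,"z":0,"rx":0,"ry":0,"rz":0}
  ]
}}

```text
t: 25.7
eef_pos: [574.3, 163.3, 83.2]
tcp_rot: [-3.135, 0.001, 1.502]
ft_force: [-0.1, 0.2, -0.1]
opening: 0.398
grip_force: 0.0
```

{"method": "step_arm", "body": {
  "plan": [
    {"x":0,"y":0.15,"z":0,"rx":0,"ry":0,"rz":0},
    {"x":0,"y":0.2,"z":0,"rx":0,"ry":0,"rz":0},
    {"x":0,"y":0.25,"z":0,"rx":0,"ry":0,"rz":0},
    {"x":0,"y":0.25,"z":0,"rx":0,"ry":0,"rz":0},
    {"x":0,"y":0.25,"z":0,"rx":0,"ry":0,"rz":0},
    {"x":0,"y":0.25,"z":0,"rx":0,"ry":0,"rz":0},
    {"x":0,"y":0.25,"z":0,"rx":0,"ry":0,"rz":0},
    {"x":0,"y":0.25,"z":0,"rx":0,"ry":0,"rz":0},
    {"x":0,"y":0.25,"z":0,"rx":0,"ry":0,"rz":0},
    {"x":0,"y":0.1,"z":0,"rx":0,"ry":0,"rz":0}
  ]
}}

```text
t: 26.53
eef_pos: [629.8, 159.3, 82.1]
tcp_rot: [-3.135, 0.001, 1.502]
ft_force: [-1.6, -0.2, 1.2]
opening: 0.4
grip_force: 0.8
```

{"method": "step_arm", "body": {
  "plan": [
    {"x":0,"y":0.08,"z":0,"rx":0,"ry":0,"rz":0},
    {"x":0,"y":0.08,"z":0,"rx":0,"ry":0,"rz":0},
    {"x":0,"y":0.06,"z":0,"rx":0,"ry":0,"rz":0},
    {"x":0,"y":0.04,"z":0,"rx":0,"ry":0,"rz":0},
    {"x":0,"y":0.04,"z":0,"rx":0,"ry":0,"rz":0},
    {"x":0,"y":0,"z":0,"rx":0,"ry":0,"rz":0},
    {"x":0,"y":0,"z":0,"rx":0,"ry":0,"rz":0},
    {"x":0,"y":0,"z":0,"rx":0,"ry":0,"rz":0},
    {"x":0,"y":0,"z":0,"rx":0,"ry":0,"rz":0},
    {"x":0,"y":0,"z":0,"rx":0,"ry":0,"rz":0}
  ]
}}

```text
t: 27.37
eef_pos: [636.4, 159.1, 82.2]
tcp_rot: [-3.135, 0.001, 1.502]
ft_force: [-0.5, 0.2, -0.3]
opening: 0.399
grip_force: 0.2
```

{"method": "step_arm", "body": {
  "plan": [
    {"x":0,"y":0.04,"z":0,"rx":0,"ry":0,"rz":0},
    {"x":0,"y":0.04,"z":0,"rx":0,"ry":0,"rz":0},
    {"x":0,"y":0.02,"z":0,"rx":0,"ry":0,"rz":0},
    {"x":0,"y":0,"z":0,"rx":0,"ry":0,"rz":0},
    {"x":0,"y":0,"z":0,"rx":0,"ry":0,"rz":0},
    {"x":0,"y":0,"z":0,"rx":0,"ry":0,"rz":0},
    {"x":0,"y":0,"z":0,"rx":0,"ry":0,"rz":0},
    {"x":0,"y":0,"z":0,"rx":0,"ry":0,"rz":0},
    {"x":0,"y":0,"z":0,"rx":0,"ry":0,"rz":0},
    {"x":0,"y":0,"z":0,"rx":0,"ry":0,"rz":0}
  ]
}}

```text
t: 28.2
eef_pos: [638.9, 158.8, 82.1]
tcp_rot: [-3.135, 0.001, 1.502]
ft_force: [-0.7, 0.4, -0.9]
opening: 0.404
grip_force: 0.1
```

{"method": "step_arm", "body": {
  "plan": [
    {"x":0,"y":0.04,"z":0,"rx":0,"ry":0,"rz":0},
    {"x":0,"y":0.04,"z":0,"rx":0,"ry":0,"rz":0},
    {"x":0,"y":0.04,"z":0,"rx":0,"ry":0,"rz":0},
    {"x":0,"y":0,"z":0,"rx":0,"ry":0,"rz":0},
    {"x":0,"y":0,"z":0,"rx":0,"ry":0,"rz":0},
    {"x":0,"y":0,"z":0,"rx":0,"ry":0,"rz":0},
    {"x":0,"y":0,"z":0,"rx":0,"ry":0,"rz":0},
    {"x":0,"y":0,"z":0,"rx":0,"ry":0,"rz":0},
    {"x":0,"y":0,"z":0,"rx":0,"ry":0,"rz":0},
    {"x":0,"y":0,"z":0,"rx":0,"ry":0,"rz":0}
  ]
}}

```text
t: 29.03
eef_pos: [639.3, 158.8, 82.0]
tcp_rot: [-3.129, 0.002, 1.502]
ft_force: [-12.8, 0.3, 7.4]
opening: 0.402
grip_force: 6.4
```

Solid stop: the catch is fully open. Back off, lift, close the jaws and go over the button.

{"method": "step_arm", "body": {
  "plan": [
    {"x":0,"y":-0.2,"z":0,"rx":0,"ry":0,"rz":0},
    {"x":0,"y":0,"z":-0.4,"rx":0,"ry":0,"rz":0},
    {"x":0,"y":0,"z":-0.6,"rx":0,"ry":0,"rz":0},
    {"x":0,"y":0,"z":-0.7,"rx":0,"ry":0,"rz":0},
    {"x":0,"y":-0.5,"z":0,"rx":0,"ry":0,"rz":0},
    {"x":0,"y":-0.8,"z":0,"rx":0,"ry":0,"rz":0},
    {"x":0,"y":-0.8,"z":0,"rx":0,"ry":0,"rz":0},
    {"x":0,"y":-0.4,"z":0,"rx":0,"ry":0,"rz":0},
    {"x":0,"y":0,"z":0,"rx":0,"ry":0,"rz":0},
    {"x":0,"y":0,"z":0,"rx":0,"ry":0,"rz":0}
  ]
}}

```text
t: 29.87
eef_pos: [575.7, 163.4, 125.8]
tcp_rot: [-3.136, 0.001, 1.503]
ft_force: [-0.2, -0.3, 0.4]
opening: 0.402
grip_force: 0.0
```

```bash
sed -i 's/\[698,15.8\]/[699,15.8]/' h.py; python3 - <<'E'
from h import *
go(st2w(-138,137,64),(np.pi,0,1.497))
c=shot('wrist','w7'); a=c['image'][150:310,220:490]
hsv=cv2.cvtColor(a,cv2.COLOR_RGB2HSV); m=(hsv[...,0]>45)&(hsv[...,0]<80)&(hsv[...,1]>90)&(hsv[...,2]>40)
y,x=np.nonzero(m); print(len(x),x.mean()+220,y.mean()+150,x.min()+220,x.max()+220,y.min()+150,y.max()+150, atz(c,x.mean()+220,y.mean()+150,64))
E
```

```text
tcp [575.7 163.4 125.8] st [-133.9  138.1] rot [-3.136e+00  1.000e-03  1.503e+00] F [-0.2 -0.3  0.4] op 0.402 j [0.17 0.56 1.71 0.   0.88 0.23] t 29.87
 turn first [-0.06  0.01  0.06]
 shift [-0.04 -0.16  2.47]
2071 317.1593433124095 255.68276195074844 292 343 230 281 [570.4 163.6  64. ]
```

The button is measured at (570.4, 163.6), and the model gives (571.5, 162.6). They agree.

{"method": "step_arm", "body": {
  "plan": [
    {"x":0,"y":-0.19,"z":0,"rx":0,"ry":0,"rz":0},
    {"x":0,"y":0,"z":0.3,"rx":0,"ry":0,"rz":0},
    {"x":0,"y":0,"z":0.5,"rx":0,"ry":0,"rz":0},
    {"x":0,"y":0,"z":0.5,"rx":0,"ry":0,"rz":0},
    {"x":0,"y":0,"z":0.4,"rx":0,"ry":0,"rz":0},
    {"x":0,"y":0,"z":0.3,"rx":0,"ry":0,"rz":0},
    {"x":0,"y":0,"z":0.2,"rx":0,"ry":0,"rz":0},
    {"x":0,"y":0,"z":0,"rx":0,"ry":0,"rz":0},
    {"x":0,"y":0,"z":0,"rx":0,"ry":0,"rz":0},
    {"x":0,"y":0,"z":0,"rx":0,"ry":0,"rz":0}
  ],
  "jaw": 1
}}

```text
t: 30.75
eef_pos: [569.9, 163.6, 70.5]
tcp_rot: [-3.135, 0.001, 1.502]
ft_force: [0.5, 0.3, 0.5]
opening: 0.005
grip_force: 0.0
```

{"method": "step_arm", "body": {
  "plan": [
    {"x":0,"y":0,"z":0.1,"rx":0,"ry":0,"rz":0},
    {"x":0,"y":0,"z":0.1,"rx":0,"ry":0,"rz":0},
    {"x":0,"y":0,"z":0.1,"rx":0,"ry":0,"rz":0},
    {"x":0,"y":0,"z":0.08,"rx":0,"ry":0,"rz":0},
    {"x":0,"y":0,"z":0,"rx":0,"ry":0,"rz":0},
    {"x":0,"y":0,"z":0,"rx":0,"ry":0,"rz":0},
    {"x":0,"y":0,"z":0,"rx":0,"ry":0,"rz":0},
    {"x":0,"y":0,"z":0,"rx":0,"ry":0,"rz":0},
    {"x":0,"y":0,"z":0,"rx":0,"ry":0,"rz":0},
    {"x":0,"y":0,"z":0,"rx":0,"ry":0,"rz":0}
  ]
}}

```text
t: 31.58
eef_pos: [569.7, 163.6, 60.8]
tcp_rot: [-3.135, 0.001, 1.502]
ft_force: [0.9, 0.5, 3.8]
opening: 0.004
grip_force: 1.7
```

Pressing; continue until the force jumps.

{"method": "step_arm", "body": {
  "plan": [
    {"x":0,"y":0,"z":0.05,"rx":0,"ry":0,"rz":0},
    {"x":0,"y":0,"z":0.05,"rx":0,"ry":0,"rz":0},
    {"x":0,"y":0,"z":0.03,"rx":0,"ry":0,"rz":0},
    {"x":0,"y":0,"z":0.03,"rx":0,"ry":0,"rz":0},
    {"x":0,"y":0,"z":0,"rx":0,"ry":0,"rz":0},
    {"x":0,"y":0,"z":0,"rx":0,"ry":0,"rz":0},
    {"x":0,"y":0,"z":0,"rx":0,"ry":0,"rz":0},
    {"x":0,"y":0,"z":0,"rx":0,"ry":0,"rz":0},
    {"x":0,"y":0,"z":0,"rx":0,"ry":0,"rz":0},
    {"x":0,"y":0,"z":0,"rx":0,"ry":0,"rz":0}
  ]
}}

```text
t: 32.42
eef_pos: [569.8, 163.6, 58.1]
tcp_rot: [-3.136, 0.001, 1.503]
ft_force: [-2.9, 0.2, 20.3]
opening: 0.005
grip_force: 10.1
```

Bottomed at 20 N (z 58.1, a full 6 mm). Lift, open the jaws and straddle the tab again.

{"method": "step_arm", "body": {
  "plan": [
    {"x":0,"y":0,"z":-0.4,"rx":0,"ry":0,"rz":0},
    {"x":0,"y":0,"z":-0.7,"rx":0,"ry":0,"rz":0},
    {"x":0,"y":0,"z":-0.8,"rx":0,"ry":0,"rz":0},
    {"x":0,"y":0,"z":-0.8,"rx":0,"ry":0,"rz":0},
    {"x":0,"y":0.4,"z":0,"rx":0,"ry":0,"rz":0},
    {"x":0,"y":0.7,"z":0,"rx":0,"ry":0,"rz":0},
    {"x":0,"y":0.7,"z":0,"rx":0,"ry":0,"rz":0},
    {"x":0,"y":0.45,"z":0,"rx":0,"ry":0,"rz":0},
    {"x":0,"y":0,"z":0,"rx":0,"ry":0,"rz":0},
    {"x":0,"y":0,"z":0,"rx":0,"ry":0,"rz":0}
  ],
  "jaw": 0.2
}}

```text
t: 33.25
eef_pos: [625.7, 159.5, 122.3]
tcp_rot: [-3.132, 0.001, 1.502]
ft_force: [0.3, 0.8, 0.4]
opening: 0.398
grip_force: 0.0
```

```bash
python3 - <<'E'
from h import *
go((626.5,159.5,82))
c=shot('wrist','w8'); a=c['image'][150:310,220:520]
hsv=cv2.cvtColor(a,cv2.COLOR_RGB2HSV); m=((hsv[...,0]<6)|(hsv[...,0]>174))&(hsv[...,1]>130)&(hsv[...,2]>60)
y,x=np.nonzero(m); print(x.min()+220,x.max()+220,y.min()+150,y.max()+150,x.mean()+220,y.mean()+150,atz(c,x.mean()+220,y.mean()+150,80))
E
```

```text
tcp [625.7 159.5 122.3] st [-83.7 137.9] rot [-3.132e+00  1.000e-03  1.502e+00] F [0.3 0.8 0.4] op 0.398 j [0.15 0.62 1.59 0.   0.94 0.22] t 33.25
 shift [0.01 0.05 1.61]
279 373 193 309 325.2325424382716 249.71720679012344 [625.8 169.5  80. ]
```

{"method": "step_arm", "body": {
  "plan": [
    {"x":0,"y":0,"z":0.3,"rx":0,"ry":0,"rz":0},
    {"x":0,"y":0,"z":0.5,"rx":0,"ry":0,"rz":0},
    {"x":0,"y":0,"z":0.5,"rx":0,"ry":0,"rz":0},
    {"x":0,"y":0,"z":0.3,"rx":0,"ry":0,"rz":0},
    {"x":0,"y":0,"z":0,"rx":0,"ry":0,"rz":0},
    {"x":0,"y":-0.15,"z":0,"rx":0,"ry":0,"rz":0},
    {"x":0,"y":-0.2,"z":0,"rx":0,"ry":0,"rz":0},
    {"x":0,"y":-0.25,"z":0,"rx":0,"ry":0,"rz":0},
    {"x":0,"y":-0.25,"z":0,"rx":0,"ry":0,"rz":0},
    {"x":0,"y":-0.25,"z":0,"rx":0,"ry":0,"rz":0}
  ]
}}

```text
t: 34.13
eef_pos: [598.0, 161.7, 84.3]
tcp_rot: [-3.136, 0.001, 1.502]
ft_force: [2.0, 0.2, -0.2]
opening: 0.398
grip_force: 0.9
```

{"method": "step_arm", "body": {
  "plan": [
    {"x":0,"y":-0.25,"z":0,"rx":0,"ry":0,"rz":0},
    {"x":0,"y":-0.25,"z":0,"rx":0,"ry":0,"rz":0},
    {"x":0,"y":-0.25,"z":0,"rx":0,"ry":0,"rz":0},
    {"x":0,"y":-0.25,"z":0,"rx":0,"ry":0,"rz":0},
    {"x":0,"y":-0.2,"z":0,"rx":0,"ry":0,"rz":0},
    {"x":0,"y":-0.15,"z":0,"rx":0,"ry":0,"rz":0},
    {"x":0,"y":-0.1,"z":0,"rx":0,"ry":0,"rz":0},
    {"x":0,"y":-0.05,"z":0,"rx":0,"ry":0,"rz":0},
    {"x":0,"y":0,"z":0,"rx":0,"ry":0,"rz":0},
    {"x":0,"y":0,"z":0,"rx":0,"ry":0,"rz":0}
  ]
}}

```text
t: 34.97
eef_pos: [560.8, 164.0, 84.0]
tcp_rot: [-3.134, 0.001, 1.502]
ft_force: [0.3, -0.3, -0.5]
opening: 0.397
grip_force: 0.0
```

{"method": "step_arm", "body": {
  "plan": [
    {"x":0,"y":-0.05,"z":0,"rx":0,"ry":0,"rz":0},
    {"x":0,"y":-0.05,"z":0,"rx":0,"ry":0,"rz":0},
    {"x":0,"y":-0.03,"z":0,"rx":0,"ry":0,"rz":0},
    {"x":0,"y":-0.03,"z":0,"rx":0,"ry":0,"rz":0},
    {"x":0,"y":0,"z":0,"rx":0,"ry":0,"rz":0},
    {"x":0,"y":0,"z":0,"rx":0,"ry":0,"rz":0},
    {"x":0,"y":0,"z":0,"rx":0,"ry":0,"rz":0},
    {"x":0,"y":0,"z":0,"rx":0,"ry":0,"rz":0},
    {"x":0,"y":0,"z":0,"rx":0,"ry":0,"rz":0},
    {"x":0,"y":0,"z":0,"rx":0,"ry":0,"rz":0}
  ]
}}

```text
t: 35.8
eef_pos: [558.0, 164.3, 84.1]
tcp_rot: [-3.136, 0.001, 1.502]
ft_force: [7.5, -1.1, -4.2]
opening: 0.399
grip_force: 3.4
```

Stop reached: travel 81.3 mm against 55+26 expected. Nudge once more, back off and lift away.

{"method": "step_arm", "body": {
  "plan": [
    {"x":0,"y":-0.03,"z":0,"rx":0,"ry":0,"rz":0},
    {"x":0,"y":0,"z":0,"rx":0,"ry":0,"rz":0},
    {"x":0,"y":0,"z":0,"rx":0,"ry":0,"rz":0},
    {"x":0,"y":0.2,"z":0,"rx":0,"ry":0,"rz":0},
    {"x":0,"y":0.3,"z":0,"rx":0,"ry":0,"rz":0},
    {"x":0,"y":0,"z":-0.5,"rx":0,"ry":0,"rz":0},
    {"x":0,"y":0,"z":-0.8,"rx":0,"ry":0,"rz":0},
    {"x":0,"y":0,"z":-1,"rx":0,"ry":0,"rz":0},
    {"x":0,"y":0,"z":-1,"rx":0,"ry":0,"rz":0},
    {"x":0,"y":0,"z":-1,"rx":0,"ry":0,"rz":0}
  ]
}}

```text
t: 36.63
eef_pos: [569.4, 163.6, 192.7]
tcp_rot: [-3.133, 0.001, 1.502]
ft_force: [0.3, -0.4, 0.5]
opening: 0.399
grip_force: 0.0
```

```bash
python3 - <<'E'
from h import *
c=shot('side','s9')
cv2.imwrite('pics/s9c.png',cv2.resize(c['image'][160:370,180:520,::-1],None,fx=2.3,fy=2.3,interpolation=cv2.INTER_CUBIC))
E
```

```text
(no output)
```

View pics/s9c.png

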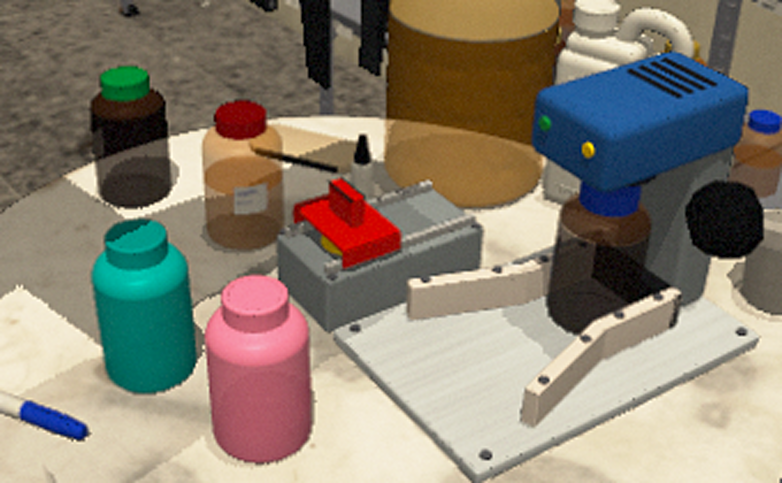

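The catch is closed at (347,225), and the bottle is home and upright at (600,265). Green, red, pink and teal are all standing undisturbed, and the gripper is clear.

```bash
python3 -c "
from cell import *
print(job_done())"
```

```text
the job is handed in; nothing more can be done
None
```

The job is handed in: the blue-capped bottle is home against the back stop, the start button was pressed all the way down, the catch is fully closed over it again, and the green- and red-capped bottles were left alone. It took about 37 s of the 67 s allowed.

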